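# Strap a blood tube into the tube mixer

## Task

Load the tube mixer for a mixing run: take the blue-capped blood tube from its grey rest, lay it down (do not drop it) in the mixer's cradle with its cap in the blue saddle, and only then swing the two hinged straps over it and press each one down until its catch snaps over it and holds it fully shut. Leave the jar, the petri dish and the timer where they are.

Things in the scene. Friction and masses are not known exactly. Their poses are not given: they have to be found in the camera images.
- mixer: blood tube mixer fixed to the bench: white housing 180 x 116 mm (x by y), grey platform on top, 34 mm high. Origin: centre of its underside; x runs along the cradle towards the blue cap saddle, y to the side with the strap hinges (away from the robot), z up. Two 14 mm wide straps stand at x = +40 and -40 mm; between the two saddles nothing stands above the platform
- cradle (a point): where the middle of the tube (tube_mid) belongs: on the axis of a lying tube, 62 mm above the mixer's underside, midway between the straps; axes as the mixer's. The tube lies in two V saddles, white for glass (x -48 to -32 mm), lower blue one for the cap (x 29 to 57), 16 mm either side of the axis, topping out below it. Low end stops leave about 10 mm play at each tube end
- tube: blood tube with a blue cap, 105 mm long, 20 g, lying level on the rest. Origin: centre of its round bottom end; z runs along the tube towards the cap. Glass 15.6 mm in diameter, cap 20.6 mm in diameter over the last 21 mm
- tube_mid (a point): point on the tube's axis 55 mm from its bottom end, close to its centre of mass: a good place to pinch it across (15.6 mm wide)
- tube_cap (a point): centre of the tube's cap, 94.5 mm from the bottom end, on the axis
- tube_rest: low grey rest fixed to the bench, 112 x 50 mm. The tube lies along its x, cap at +x, axis 36 mm above the bench, in two V saddles (x -42 and +41 mm, reaching 15 mm either side of the axis and to just under its height); between them only a 6 mm base plate. Origin: centre of its underside
- strap_cap (a joint): angle in rad of the blue strap at the cap saddle: 0 fully shut (level), about 0.17 when it merely rests on top of its catch, 1.57 upright, at most 2.55 leaning back. Stiff hinge: it stays where left, yet moves under less than 1 N at its tip. Snapping it past the catch takes about 5 to 10 N down on the pad; the stop behind is rigid
- strap_end (a joint): the same for the white strap over the white saddle
- strap_cap_hinge (a point): the blue strap's hinge, 75.5 mm above the mixer's underside, 32 mm to the mixer's +y side of the tube axis; its axis lies along the mixer's x. The strap is 62 mm long from here and 4 mm thick; shut, it lies level across the tube towards -y, its end under the catch
- strap_end_hinge (a point): the same point of the white strap
- strap_cap_pad (a point): centre of the top of the orange ribbed thumb pad (14 x 16 mm) on the blue strap, 40 mm from the hinge; it moves with the strap. When the strap is shut it is 8 mm to the -y side of the tube axis and 9 mm above the hinge axis
- strap_end_pad (a point): the same point of the white strap
- catch_cap (a joint): angle in rad of the sprung steel catch leaf at the -y side of the mixer, 30 mm from the tube axis, that holds the blue strap: 0 at rest (upright), up to 0.1 while the strap's nose pushes past its round bead; it springs back by itself. Its top is 85 mm above the mixer's underside, level with the shut pad
- catch_end (a joint): the same for the white strap's catch
- jar: white specimen jar with a screw lid and a dark red band, 66 mm across, 74 mm high, a bystander; origin centre of its underside
- petri_dish: round petri dish with pink medium, 64 mm across, 16 mm high, a bystander; origin centre of its underside
- lab_timer: white lab timer lying flat, 60 x 64 x 16 mm, a bystander; origin centre of its underside
Things that resemble listed ones, but are neither listed nor needed, are in the scene too. There is more than one size of the tube; the one meant has the size given above.

How it is judged (in metres and radians):
On the way:
1. the tube lies in the cradle, cap in the blue saddle, while both straps still stand open (x of tube_mid in the frame of cradle between -0.012 and 0.012 m and y of tube_mid in the frame of cradle between -0.005 and 0.005 m and z of tube_mid in the frame of cradle between -0.005 and 0.005 m and x of tube_cap in the frame of cradle above 0.02 m and angle between the z axis of tube and the x axis of cradle, either way round below 0.1 rad and value of joint each of strap_cap, strap_end above 1.2 rad), for 0.2 s.
At the end, for the whole second after the job is handed in: The tube lies at rest in the cradle (its middle within 12 mm of the cradle point along the tube and 5 mm across it and in height, its axis within 0.1 rad of the cradle's), cap in the blue saddle; both straps are fully shut (below 0.06 rad) and their catches have sprung back (below 0.04 rad) (x of tube_mid in the frame of cradle between -0.012 and 0.012 m and y of tube_mid in the frame of cradle between -0.005 and 0.005 m and z of tube_mid in the frame of cradle between -0.005 and 0.005 m and x of tube_cap in the frame of cradle above 0.02 m and angle between the z axis of tube and the x axis of cradle, either way round below 0.1 rad and value of joint each of strap_cap, strap_end below 0.06 rad and value of joint each of catch_cap, catch_end below 0.04 rad and linear speed of tube below 0.03 m/s); the robot touches nothing.
It fails at once if the jar is pushed more than 30 mm away or tipped (distance of jar from where it was at the start of the episode above 0.03 m or angle between jar's own z axis and vertical above 0.4 rad).
It fails at once if the petri dish is pushed more than 30 mm away or tipped (distance of petri_dish from where it was at the start of the episode above 0.03 m or angle between petri_dish's own z axis and vertical above 0.4 rad).
It fails at once if the lab timer is pushed more than 30 mm away or tipped (distance of lab_timer from where it was at the start of the episode above 0.03 m or angle between lab_timer's own z axis and vertical above 0.4 rad).
It fails at once if the tube is dropped or thrown: it moves faster than 0.7 m/s while no finger touches it (linear speed of tube above 0.7 m/s and contact force between tube and the fingers below 0.01 N).
It also fails if it takes over 54 s, if anything falls off the work surface, if the arm or the gripper's body presses on something with over 40 N, if the wrist force passes 120 N, or if a joint passes its speed limit or range.

## Robot

A 6-joint arm with a two-finger parallel gripper is mounted at the origin on a cart in front of the work surface, level with it; the furniture and walls round the work are solid. World frame = base frame: x ahead of the robot, y to its left, z up, the work surface at z = 0. Lengths are in mm, angles in degrees, forces in N, time in s.
With the tool pointing down it reaches from about 300 to 850 mm from the base axis. Payload 4.2 kg.
Tool frame: the origin (TCP) lies between the finger pads; the fingertips stand 11 mm ahead of it and the grasp point (between the pads) lies 8 mm behind it (env.tips_ahead is the distance from the TCP to the fingertips, in mm); z points along the fingers, y is the line along which they close (so a half turn about z gives the same grasp; the last joint's range is limited). The gripper opens to 91 mm and grips with 3 to 60 N. Pads are 32 mm wide; open, the fingers measure 118 mm over their backs; the gripper's body (76 mm by 178 mm) begins 60 mm behind the grasp point.
Start: joints at [63.598, 18.312, 89.639, -0, 72.044, -1.146], TCP at [245.335, 520.051, 224.976] pointing down, gripper open.
Joint ranges: [-177.97, 177.97], [-48.28, 115.42], [12.27, 149.76], [-77.06, 257.06], [2.81, 150.46], [-146.56, 146.56]. Speed limits (degrees/s): [147.25, 147.25, 180, 180, 180, 180].

## Interface

Orientations are given as [roll, pitch, yaw] about the fixed x, y, z axes, in that order (R = Rz(yaw) Ry(pitch) Rx(roll)).
In Python, from workcell import env, cams gives the robot as it stands.
- The arm moves only by the tool step_arm, never from a script. Its arguments are lists of equal length, an entry for each row: "linear": the shift along the tool's x, y, z in units of 30 cm (1.0 is 30 cm), a list of three; "turn": the turn about the tool's z in units of 360 degrees (1.0 is 360 degrees). In form: {"linear": [[tx, ty, tz], ...], "turn": [turn, ...]}. A call has 1 to 20 rows; each row is the pose to reach, as a shift and turn from the pose commanded when the call began, along the tool's axes at that moment, turning the shorter way round; what a row does not reach only later rows make up. A row lasts 1/8 s, in which the tool goes at most 62.5 mm and 10.7 degrees, less where a joint would pass 70% of its speed; a pose out of reach is approached as far as the arm can. A call with a number of a shift or a turn outside -1 to 1 is refused whole. A call with a gripper value outside its range is refused whole. "fingers" is the closure, from -1 (fully open) to 1 (shut), so that 0 is half open, set as the call begins (left out, the last holds). The fingers move at their own pace and stop on an object; "force" is the grip in N (left out, the last holds). Time passes only in rows, so rows that repeat a pose let the fingers close. It gives the time, the measured TCP pose, the force, the opening and the grip force at its end, in the units of the state.
- env.state(): the state, without advancing time (a new reading comes with each control period).
- cams.grab_frame(name): name is "side" or "top" or "wrist"; returns a dict with "color" (480x640x3 uint8, blue, green, red), "fx", "fy", "cx", "cy" (pixels), "extrinsics" (4x4, takes a point from camera to world coordinates); the wrist camera has in their place "tool_from_camera" (4x4, takes a point from camera to tool coordinates, whose origin is the TCP and whose axes are the flange's). Camera axes: x right, y down, z forward; pixel columns grow to the right and rows downward; lengths in mm; the calibration is good to about 2 mm. A picture is of the moment at which its call begins: read the wrist's pose just before it. There is no depth.
- env.job_done(): hands the job in; it is judged then, once.
The state is a dict: "time_s": time; "qpos": joint angles; "qvel": joint speeds; "effort": joint torques, N m; "ee_pos": TCP position; "ee_rot": TCP orientation; "force": force on the tool from outside, world axes, zero at the start; "torque": the same for the moment, N m; "gripper_width": finger opening in mm; "gripper_force": force on a finger pad.
Only numpy, scipy, OpenCV 4.12 (cv2) and the standard library are available. Lean on these libraries where they do the work, as an engineer would, in place of code of your own. Each camera call takes 0.05 s, during which the arm holds its last target. There are 200 camera calls.

## Working session

There is one attempt and no reset: what is moved stays moved. The work goes in short steps, Python scripts to look and compute and a tool call to move; the robot and the scene stay as the last step left them, time stands still between calls to the robot, and variables do not carry over. Pictures are saved under pics/ and viewed, at most 10 in all, crops included, and the job is handed in when it is done.

Besides the shell and the picture viewer there is one more tool, called after "Request:" as name(argument=value, ...), one argument or row to a line, values as JSON. step_arm: Moves the arm, as the interface text tells. Its arguments: {"type":"object","properties":{"linear":{"type":"array"},"turn":{"type":"array"},"fingers":{"type":"number"},"force":{"type":"number"}},"required":["linear","turn"]}

```bash
mkdir -p pics; ls; cat > h.py <<'E'
from workcell import env, cams
import numpy as np, cv2
def grab(n,save=None):
    f=cams.grab_frame(n)
    if save: cv2.imwrite('pics/'+save,f['color']); np.savez('pics/'+save+'.npz',**{k:v for k,v in f.items() if k!='color'})
    return f
def ray(f,uv,T=None):
    T=np.array(f['extrinsics']) if T is None else T
    d=T[:3,:3]@np.array([(uv[0]-f['cx'])/f['fx'],(uv[1]-f['cy'])/f['fy'],1.])
    return T[:3,3],d/np.linalg.norm(d)
def plane(f,uv,z,T=None):
    o,d=ray(f,uv,T); return o+d*(z-o[2])/d[2]
def tri(*rays):
    A=0;b=0
    for o,d in rays:
        P=np.eye(3)-np.outer(d,d);A=A+P;b=b+P@o
    p=np.linalg.solve(A,b); return p,[np.linalg.norm((np.eye(3)-np.outer(d,d))@(p-o)) for o,d in rays]
def proj(f,p,T=None):
    T=np.array(f['extrinsics']) if T is None else T
    q=np.linalg.inv(T)@np.append(p,1); return np.array([f['fx']*q[0]/q[2]+f['cx'],f['fy']*q[1]/q[2]+f['cy']])
E
python3 - <<'E'
from h import *
print(env.state())
for n in('top','side'):
    f=grab(n,n+'0.png');print(n,f['fx'],f['cx'],f['cy'],np.round(f['extrinsics'],3).tolist())
E
```

```text
pics
{'time_s': 0.0, 'qpos': array([ 6.35997975e+01,  1.83531201e+01,  8.97068121e+01,  5.26650569e-04,
        7.20427227e+01, -1.14767790e+00]), 'qvel': array([-0.02247702, -0.01739252,  0.00591967,  0.01014135, -0.02667315,
       -0.01905493]), 'effort': array([-9.20671519e-04, -4.12463057e+01, -2.31965446e+01,  7.25851860e-02,
        4.58583457e-02, -1.26292921e-04]), 'ee_pos': array([245.09846022, 519.61336487, 224.10267784]), 'ee_rot': array([-1.79897376e+02, -2.55672101e-03,  1.54747310e+02]), 'force': array([ 0.69141422, -0.25404574,  0.43620051]), 'torque': array([-0.00282157,  0.00209771, -0.00942419]), 'gripper_force': 0.0, 'gripper_width': 91.09361966854676}
top 494.63823023825563 318.60054234307796 234.45724814820895 [[0.006, -0.986, 0.168, 288.805], [-1.0, -0.003, 0.019, 150.644], [-0.019, -0.168, -0.986, 969.371], [0.0, 0.0, 0.0, 1.0]]
side 434.3264261837373 310.7506315597973 243.5555991428165 [[-1.0, 0.028, -0.009, 424.945], [0.025, 0.653, -0.757, 810.322], [-0.015, -0.757, -0.653, 616.947], [0.0, 0.0, 0.0, 1.0]]
```

View pics/top0.png

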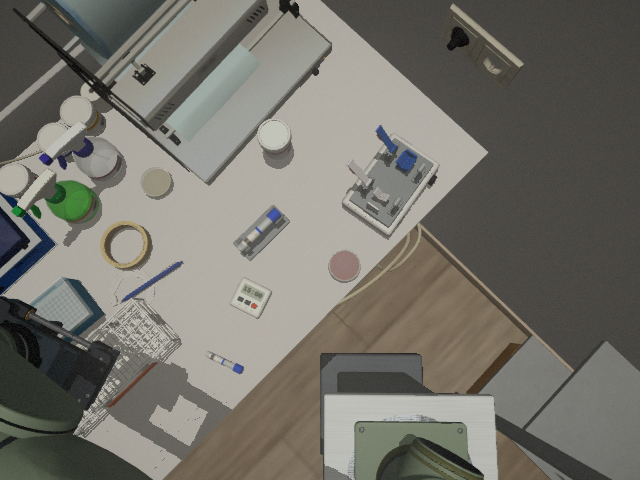

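View pics/side0.png

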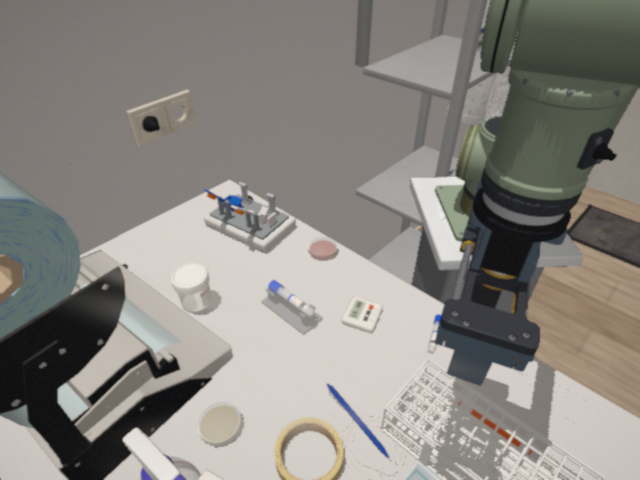

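The tube in the grey rest is at top (262,230) and side (292,298). A loose blue-capped tube at top (225,362) is not in a rest and looks shorter. The mixer is at top (390,185), with its blue saddle at the far end (407,158). Next I'll check the candidate tubes and the mixer in one enlarged crop.

```bash
python3 - <<'E'
from h import *
t=cv2.imread('pics/top0.png');s=cv2.imread('pics/side0.png')
def c(im,x,y,w,h,k): return cv2.resize(im[y:y+h,x:x+w],None,fx=k,fy=k,interpolation=cv2.INTER_CUBIC)
o=np.zeros((600,800,3),np.uint8)
o[0:300,0:400]=c(t,222,195,80,60,5)
o[300:600,0:400]=c(s,200,175,100,75,4)
o[0:600,400:800]=c(t,340,115,100,150,4)
o[300:600,0:400]=c(s,200,175,100,75,4)
cv2.imwrite('pics/crop1.png',o)
class F(dict):pass
f=dict(np.load('pics/top0.png.npz'))
for n,uv,z in [('loose bottom',(208,354),8),('loose cap',(243,371),8),('rest bot',(241,248),36),('rest cap',(280,212),36),('jar',(274,136),74),('petri',(344,266),16),('timer',(251,298),16)]: print(n,plane(f,uv,z).round())
E
```

```text
loose bottom [221. 378.   8.]
loose cap [190. 311.   8.]
rest bot [421. 317.  36.]
rest cap [491. 244.  36.]
jar [631. 254.  74.]
petri [389. 120.  16.]
timer [327. 298.  16.]
```

View pics/crop1.png

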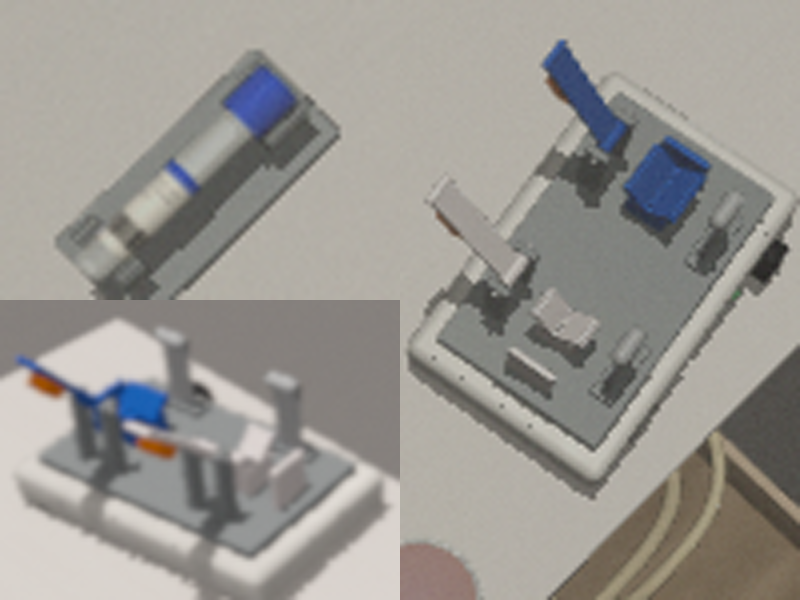

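```bash
python3 - <<'E'
from h import *
ft=dict(np.load('pics/top0.png.npz'));fs=dict(np.load('pics/side0.png.npz'))
ct=lambda x,y:(340+(x-400)/4,115+y/4); cs=lambda x,y:(200+x/4,175+(y-300)/4)
for n,a,b in [('catchcap',ct(735,200),cs(172,332)),('catchend',ct(636,338),cs(283,378)),('straptipcap',ct(557,47),cs(22,360)),('straptipend',ct(440,185),cs(135,428)),('blue saddle',ct(668,180),cs(142,405)),('white',ct(567,318),cs(252,443)),
 ('tubecap',(222+265/5,195+102/5),None)]:
    if b is None: print(n,plane(ft,a,36).round(1));continue
    p,r=tri(ray(ft,a),ray(fs,b));print(n,p.round(1),np.round(r,1))
for n,m in(('top',ft),('side',fs)):
    im=cv2.cvtColor(cv2.imread(f'pics/{n}0.png'),cv2.COLOR_BGR2HSV)
    k=cv2.inRange(im,(105,120,60),(130,255,255))
    _,_,st,ce=cv2.connectedComponentsWithStats(k)
    for s,c in zip(st[1:],ce[1:]):
        if s[4]>25: print(n,s,c.round(1))
f=grab('wrist','w0.png');print(f['fx'],f['cx'],f['cy'],np.round(f['tool_from_camera'],3).tolist())
E
```

```text
catchcap [568.4 -26.1  82.2] [2.7 2.7]
catchend [503.3  20.8  80.7] [2.3 2.3]
straptipcap [630.1  59.2 121.5] [0.2 0.2]
straptipend [567.5 111.8 114.7] [0.3 0.3]
blue saddle [ 5.874e+02 -5.000e-01  5.090e+01] [3.6 3.6]
white [519.5  49.7  58.3] [1.3 1.3]
tubecap [484.7 253.3  36. ]
top [376 125  20  28 164] [385.8 138.7]
top [ 74 139  15  16  46] [ 83.3 148. ]
top [396 151  20  20 209] [405.4 160.8]
top [ 40 154  10   9  64] [ 44.1 157.9]
top [  0 192  17  15  85] [  9.8 199.8]
top [267 209  13  12  89] [273.2 214.3]
top [  0 213  55  82 915] [ 28.  254.8]
top [124 283  24  17  41] [134.9 291.4]
top [233 364   9   9  55] [237.3 368. ]
side [219 196  23  11 125] [232.8 200.3]
side [270 281  10   8  45] [274.1 284.5]
side [435 315   7   7  37] [438.2 317.8]
side [329 386  23  27 108] [339.5 398.5]
side [359 422  28  34 146] [372.7 438.2]
side [142 470   9  10  54] [145.  475.7]
414.8101606889187 324.7349209433038 237.4596799235891 [[0.001, -0.961, -0.275, 76.651], [1.0, 0.0, 0.0, -0.348], [-0.0, -0.275, 0.961, -159.511], [0.0, 0.0, 0.0, 1.0]]
```

```bash
cat >> h.py <<'E'
from scipy.spatial.transform import Rotation as R
def Rt(s=None):
    s=s or env.state(); return R.from_euler('xyz',s['ee_rot'],degrees=True).as_matrix()
def go(p,yaw=None,start=None):
    s=env.state(); p0=np.array(s['ee_pos']) if start is None else np.array(start)
    d=Rt(s).T@(np.array(p)-p0)/300
    dy=0 if yaw is None else (yaw-s['ee_rot'][2]+180)%360-180
    print('linear',d.round(4).tolist(),'turn (tool z, down => -dyaw)',round(-dy/360,4))
def wgrab(save):
    s=env.state(); f=cams.grab_frame('wrist'); T=np.eye(4);T[:3,:3]=Rt(s);T[:3,3]=s['ee_pos']
    f['extrinsics']=T@np.array(f['tool_from_camera'])
    cv2.imwrite('pics/'+save,f['color']); np.savez('pics/'+save+'.npz',**{k:v for k,v in f.items() if k!='color'})
    return f
def load(n): return dict(np.load('pics/'+n+'.npz')),cv2.imread('pics/'+n)
E
python3 -c "
from h import *
go((590,75,200),144)"
```

```text
linear [-1.672, -0.8503, 0.0822] turn (tool z, down => -dyaw) 0.0298
```

Request:
step_arm(
  linear=[
    [-0.2,-0.1,0.01],
    [-0.4,-0.2,0.02],
    [-0.6,-0.3,0.03],
    [-0.84,-0.43,0.04],
    [-0.84,-0.43,0.04],
    [-0.84,-0.43,0.04],
  ],
  turn=[0.01,0.02,0.03,0.03,0.03,0.03],
)

```text
time_s: 0.9
ee_pos: [419.1, 294.1, 212.7]
ee_rot: [-180.0, -0.0, 143.7]
force: [-0.3, 0.8, 0.1]
gripper_width: 91.4
gripper_force: 0.0
```

```bash
python3 -c "
from h import *
s=env.state();print(s['ee_pos'],s['ee_rot'],s['time_s']);go((590,75,200),144)"
```

```text
[419.11159712 294.05108517 212.67328054] [-1.79962159e+02 -4.71676237e-03  1.43723038e+02] 0.9
linear [-0.8913, -0.2516, 0.0423] turn (tool z, down => -dyaw) -0.0008
```

```bash
python3 -c "
from h import *
wgrab('wt1.png')"
```

Request:
step_arm(
  linear=[
    [-0.2,-0.06,0.01],
    [-0.4,-0.12,0.02],
    [-0.6,-0.18,0.03],
    [-0.8,-0.22,0.04],
    [-0.89,-0.25,0.04],
    [-0.89,-0.25,0.04],
    [-0.89,-0.25,0.04],
    [-0.89,-0.25,0.04],
  ],
  turn=[0,0,0,0,0,0,0,0],
)

```text
time_s: 1.95
ee_pos: [589.1, 79.7, 201.1]
ee_rot: [180.0, -0.0, 144.1]
force: [0.2, 0.6, -1.0]
gripper_width: 91.0
gripper_force: 0.0
```

```bash
python3 -c "
from h import *
wgrab('wm1.png');go((550,20,200),144)"
```

```text
linear [-0.0104, -0.2374, 0.0039] turn (tool z, down => -dyaw) 0.0002
```

Request:
step_arm(
  linear=[
    [-0.01,-0.12,0],
    [-0.01,-0.24,0],
    [-0.01,-0.24,0],
    [-0.01,-0.24,0],
  ],
  turn=[0,0,0,0],
)

```text
time_s: 2.5
ee_pos: [550.3, 18.9, 201.3]
ee_rot: [179.9, 0.0, 144.0]
force: [-0.3, -0.2, 1.3]
gripper_width: 91.4
gripper_force: 0.0
```

```bash
python3 -c "
from h import *
wgrab('wm2.png')
a=load('wm1.png')[1];b=load('wm2.png')[1];c=load('wt1.png')[1]
o=np.zeros((600,800,3),np.uint8)
o[:300,:400]=cv2.resize(a,(400,300),interpolation=3);o[:300,400:]=cv2.resize(b,(400,300),interpolation=3);o[300:,:400]=cv2.resize(c,(400,300),interpolation=3)
cv2.imwrite('pics/comb.png',o)"
```

```text
(no output)
```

View pics/comb.png

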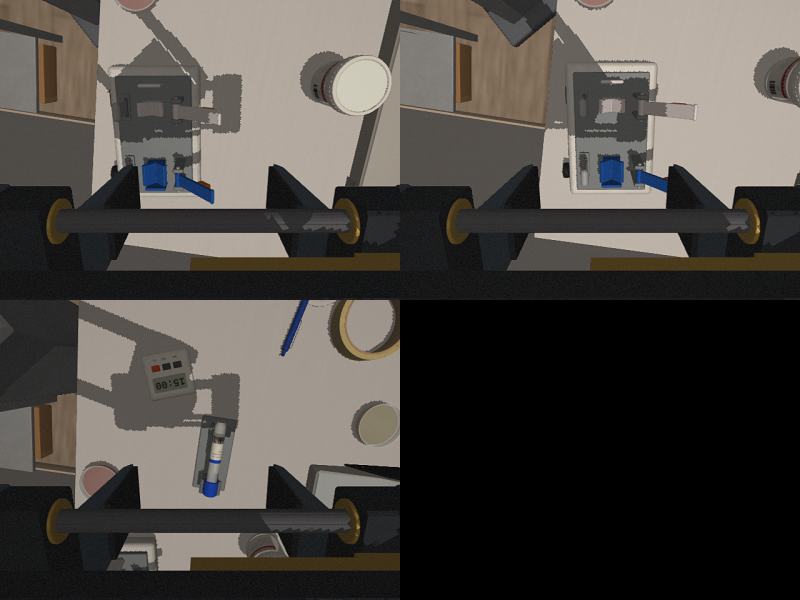

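```bash
python3 -c "
from h import *
a=load('wm1.png')[1];b=load('wm2.png')[1]
# wm1 region x165..365,y95..345 ; wm2 x250..450
k=lambda im,x,y:cv2.convertScaleAbs(cv2.resize(im[y:y+200,x:x+133],None,fx=3,fy=3,interpolation=3),alpha=1.3,beta=15)
cv2.imwrite('pics/cr2.png',np.hstack([k(a,185,130),k(b,255,130)]))
for n in('wm1','wm2','wt1'):
    im=cv2.cvtColor(load(n+'.png')[1],cv2.COLOR_BGR2HSV)
    m=cv2.inRange(im,(105,120,50),(130,255,255))
    _,_,st,ce=cv2.connectedComponentsWithStats(m)
    for s,c in zip(st[1:],ce[1:]):
        if s[4]>60: print(n,s,c.round(1))
"
```

```text
wm1 [ 227  255   41   50 1735] [247.5 280.1]
wm1 [ 280  277   62   50 1274] [311.  300.2]
wm2 [ 319  250   39   50 1749] [338. 275.]
wm2 [ 377  271   52   37 1006] [402.2 288.7]
wt1 [450   0  44  90 910] [471.   42.2]
wt1 [335 254  18   8  90] [343.4 258.1]
wt1 [324 286  26  30 530] [335.8 302.1]
```

View pics/cr2.png

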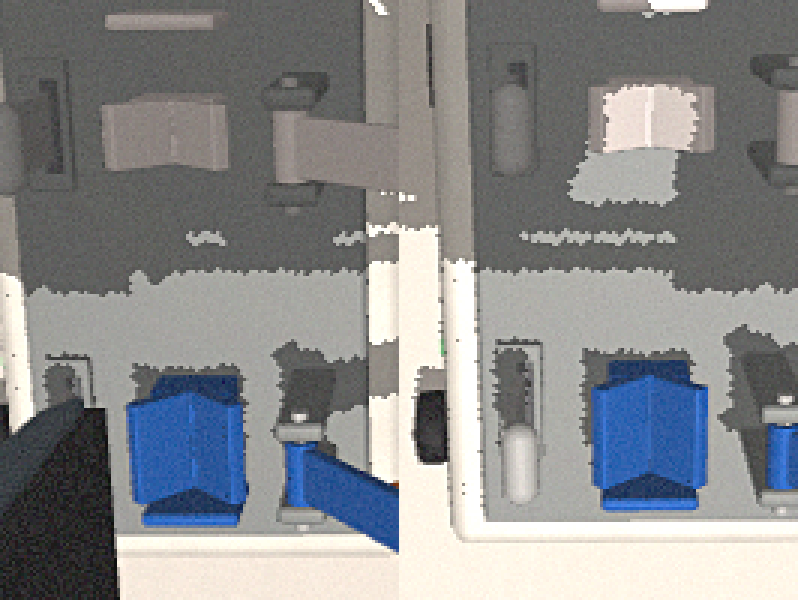

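```bash
python3 -c "
from h import *
f1=load('wm1.png')[0];f2=load('wm2.png')[0]
P={'bl':((128,406),(595,394)),'br':((243,404),(706,393)),'bv_in':((190,395),(650,377)),'bv_out':((195,487),(650,470)),'wl':((104,166),(590,150)),'wr':((227,170),(713,153)),'wv':((174,158),(650,148)),'lug_in':((300,418),(785,400)),'lug_out':((303,528),(782,508))}
Q={}
for n,(a,b) in P.items():
    p,r=tri(ray(f1,(a[0]/3+185,a[1]/3+130)),ray(f2,((b[0]-399)/3+255,b[1]/3+130)));Q[n]=p;print(n,p.round(1),round(r[0],1))
B=(Q['bl']+Q['br'])/2;W=(Q['wl']+Q['wr'])/2
print(B,W,np.linalg.norm((B-W)[:2]),np.degrees(np.arctan2(*(B-W)[1::-1])))
# tube: cap blob etc in wt1 and top
ft=dict(np.load('pics/top0.png.npz'));fs=dict(np.load('pics/side0.png.npz'));fw=load('wt1.png')[0]
print('cap',tri(ray(ft,(273.2,214.3)),ray(fw,(335.8,302.1))),tri(ray(ft,(273.2,214.3)),ray(fw,(335.8,302.1)),ray(fs,(274.1,284.5))))
for z in (36,44): print(plane(fw,(343.4,258.1),z),plane(fw,(335.8,302.1),z))
"
```

```text
bl [571.8  -0.8  57. ] 0.5
br [589.9  21.9  52.1] 0.7
bv_in [579.7  11.4  48.3] 0.3
bv_out [600.9  -3.8  49. ] 0.2
wl [520.1  35.6  60.8] 0.2
wr [538.2  59.1  60.7] 0.1
wv [529.1  47.3  49.7] 0.9
lug_in [595.5  39.2  75.7] 0.1
lug_out [618.4  22.8  77.2] 0.4
[580.87379962  10.53049696  54.51136243] [529.11814531  47.31808156  60.7691547 ] 63.49782778579213 -35.40496878899954
cap (array([486.03454249, 256.40430981,  41.2015415 ]), [np.float64(0.2799883128330493), np.float64(0.2799883128331604)]) (array([486.34267615, 256.3125002 ,  41.76575921]), [np.float64(0.6765731361736249), np.float64(0.3889163488263722), np.float64(0.9301703687173789)])
[458.96928466 284.41951122  36.        ] [488.33179444 255.20625737  36.        ]
[456.55037415 285.72529205  44.        ] [485.21417321 257.20719723  44.        ]
```

The mixer measures well: the hinge is at 76 mm and the white saddle top at 60.8 mm, both matching the text. The cradle is at about (555.7, 28.4) with yaw −35.8°. The tube's cap is at about (486, 256.5), with the tube at about −45°.

```bash
python3 -c "
from h import *
go((458,284,125),135)"
```

```text
linear [0.7686, 0.5331, 0.2543] turn (tool z, down => -dyaw) 0.025
```

Request:
step_arm(
  linear=[
    [0.15,0.11,0],
    [0.31,0.22,0],
    [0.47,0.33,0],
    [0.62,0.43,0.08],
    [0.77,0.533,0.16],
    [0.77,0.533,0.254],
    [0.77,0.533,0.254],
    [0.77,0.533,0.254],
    [0.77,0.533,0.254],
  ],
  turn=[0,0,0,0,0.0125,0.025,0.025,0.025,0.025],
)

```text
time_s: 3.68
ee_pos: [458.4, 283.4, 126.1]
ee_rot: [179.8, 0.0, 134.9]
force: [0.3, 0.2, 0.2]
gripper_width: 91.2
gripper_force: 0.0
```

```bash
python3 -c "
from h import *
s=env.state();print(s['ee_pos'],s['ee_rot'])
f=wgrab('wt2.png')
cv2.imwrite('pics/cr3.png',cv2.resize(f['color'][60:360,160:560],(800,600),interpolation=3))
im=cv2.cvtColor(f['color'],cv2.COLOR_BGR2HSV)
m=cv2.inRange(im,(105,120,50),(130,255,255))
_,_,st,ce=cv2.connectedComponentsWithStats(m)
for s,c in zip(st[1:],ce[1:]):
    if s[4]>60: print(s,c.round(1),[plane(f,c,z).round(1) for z in(36,44)])
"
```

```text
[458.41299997 283.39605637 126.07834482] [1.79848082e+02 3.45991557e-02 1.34921862e+02]
[313 240  26   9 174] [325.7 244.5] [array([458.6, 284.5,  36. ]), array([456.9, 286.2,  44. ])]
[311 285  31  39 973] [326.  305.6] [array([488.5, 255. ,  36. ]), array([485.8, 257.6,  44. ])]
```

View pics/cr3.png

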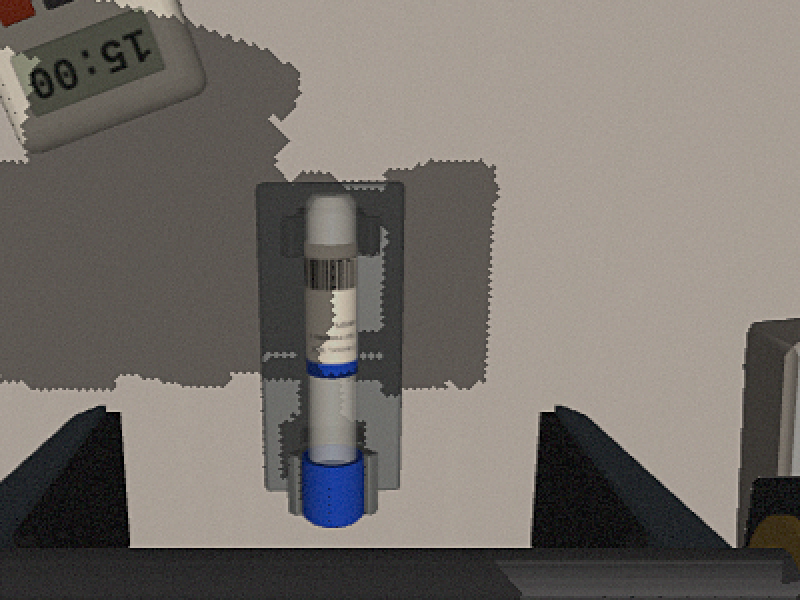

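Tube confirmed: blue cap, blue ring, lying in the grey rest and parallel to the tool x axis, centred at column 326. The cap spans rows 285–323 and the bottom end is at about row 157. I'll check its length and height once before grasping.

```bash
python3 -c "
from h import *
f1=load('wt1.png')[0];f2=load('wt2.png')[0];ft=dict(np.load('pics/top0.png.npz'))
print(tri(ray(f1,(335.8,302.1)),ray(f2,(326,305.6))),tri(ray(f1,(343.4,258.1)),ray(f2,(325.7,244.5))))
print(tri(ray(ft,(273.2,214.3)),ray(f2,(326,305.6))))
a=plane(f2,(325,157.5),36);b=plane(f2,(326.5,322.5),45);c=plane(f2,(326,287),45);print(a,b,c,np.linalg.norm((a-b)[:2]),np.linalg.norm((c-b)[:2]))
go((457.7,285.4,39))
"
```

```text
(array([487.84427797, 255.51956163,  37.50564732]), [np.float64(0.10680439705998306), np.float64(0.10680439706005161)]) (array([458.194871  , 284.8938443 ,  38.37377051]), [np.float64(0.09941151298567198), np.float64(0.09941151298551953)])
(array([486.32672759, 256.4599236 ,  40.83468217]), [np.float64(0.4802297812189734), np.float64(0.48022978121908183)])
[420.24004335 322.32909991  36.        ] [493.98915863 249.79334538  45.        ] [476.43578287 266.89381421  45.        ] 103.44258161059001 24.506061186470596
linear [0.0065, 0.003, 0.2899] turn (tool z, down => -dyaw) 0.0
```

Request:
step_arm(
  linear=[
    [0.002,0.003,0.14],
    [0.002,0.003,0.25],
    [0.002,0.003,0.29],
    [0.002,0.003,0.29],
    [0.002,0.003,0.29],
  ],
  turn=[0,0,0,0,0],
  fingers=-0.3,
)

```text
time_s: 4.35
ee_pos: [458.7, 284.9, 39.2]
ee_rot: [179.8, 0.0, 134.9]
force: [0.5, 0.6, 1.3]
gripper_width: 59.6
gripper_force: 0.0
```

Request:
step_arm(
  linear=[
    [0,0,0],
    [0,0,0],
    [0,0,0],
    [0,0,0],
    [0,0,0],
    [0,0,0],
  ],
  turn=[0,0,0,0,0,0],
  fingers=1,
  force=12,
)

```text
time_s: 5.1
ee_pos: [458.0, 284.8, 38.0]
ee_rot: [179.9, 0.0, 135.0]
force: [-0.0, 0.6, 0.6]
gripper_width: 15.4
gripper_force: 12.0
```

Grasped (15.4 mm wide). Lifting.

Request:
step_arm(
  linear=[
    [0,0,-0.06],
    [0,0,-0.15],
    [0,0,-0.3],
    [0,0,-0.44],
    [0,0,-0.44],
    [0,0,-0.44],
  ],
  turn=[0,0,0,0,0,0],
)

```text
time_s: 5.85
ee_pos: [456.7, 283.9, 168.9]
ee_rot: [-179.9, -0.0, 134.9]
force: [0.4, -0.0, -0.4]
gripper_width: 15.3
gripper_force: 12.0
```

```bash
python3 -c "
from h import *
f=wgrab('wt3.png')
im=cv2.cvtColor(f['color'],cv2.COLOR_BGR2HSV)
m=cv2.inRange(im,(105,120,50),(130,255,255))
_,_,st,ce=cv2.connectedComponentsWithStats(m)
T=np.array(f['tool_from_camera'])
for s,c in zip(st[1:],ce[1:]):
    if s[4]>60: print(s,c.round(1),[plane(f,c,z,T).round(1) for z in(3,-5)])
go((555.7,28.4,172),144.2)
cv2.imwrite('pics/cr4.png',f['color'])
"
```

```text
[422   0  11  12  80] [425.9   4.9] [array([115.1,  35.5,   3. ]), array([113.2,  33.8,  -5. ])]
[307 302  37  15 359] [325.  310.3] [array([-2.3,  0.2,  3. ]), array([ 1.5,  0.1, -5. ])]
[ 303  373   45   39 1555] [324.9 393.7] [array([-44. ,   0.1,   3. ]), array([-38.1,   0.1,  -5. ])]
linear [-0.8361, -0.3675, -0.0117] turn (tool z, down => -dyaw) -0.0257
```

View pics/cr4.png

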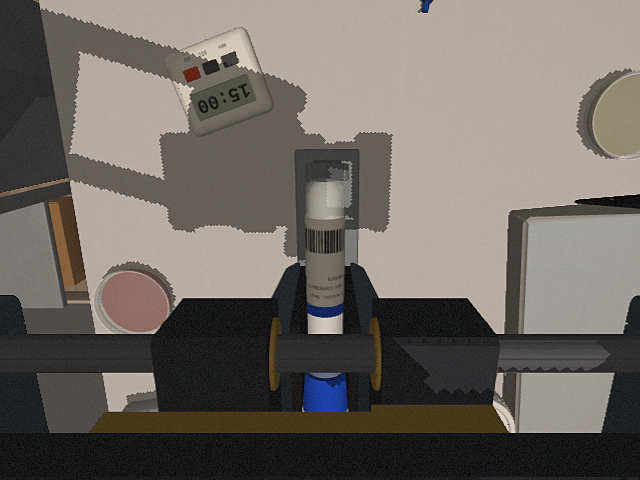

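Request:
step_arm(
  linear=[
    [-0.08,-0.04,-0.01],
    [-0.22,-0.1,-0.01],
    [-0.36,-0.16,-0.01],
    [-0.5,-0.22,-0.01],
    [-0.64,-0.28,-0.01],
    [-0.77,-0.34,-0.01],
    [-0.836,-0.368,-0.01],
    [-0.836,-0.368,-0.01],
    [-0.836,-0.368,-0.01],
    [-0.836,-0.368,-0.01],
  ],
  turn=[-0.005,-0.01,-0.015,-0.02,-0.0257,-0.0257,-0.0257,-0.0257,-0.0257,-0.0257],
)

```text
time_s: 7.15
ee_pos: [556.1, 30.2, 172.7]
ee_rot: [180.0, -0.0, 144.3]
force: [0.4, 1.1, -0.4]
gripper_width: 15.0
gripper_force: 12.0
```

```bash
python3 -c "
from h import *
s=env.state();print(s['ee_pos'],s['ee_rot'])
go((555.7,28.4,66),144.2)
f=wgrab('wp1.png');g=grab('side','sp1.png');h=grab('top','tp1.png')
o=np.zeros((600,800,3),np.uint8)
o[:300,:400]=cv2.resize(f['color'],(400,300),interpolation=3);o[:300,400:]=cv2.resize(g['color'][140:260,170:330],(400,300),interpolation=3)
o[300:,:400]=cv2.resize(h['color'][90:240,310:510],(400,300),interpolation=3)
cv2.imwrite('pics/cr5.png',o)
"
```

```text
[556.07888426  30.18431723 172.6899206 ] [ 1.79994319e+02 -3.42300973e-02  1.44291925e+02]
linear [-0.0027, -0.0056, 0.3556] turn (tool z, down => -dyaw) 0.0003
```

View pics/cr5.png

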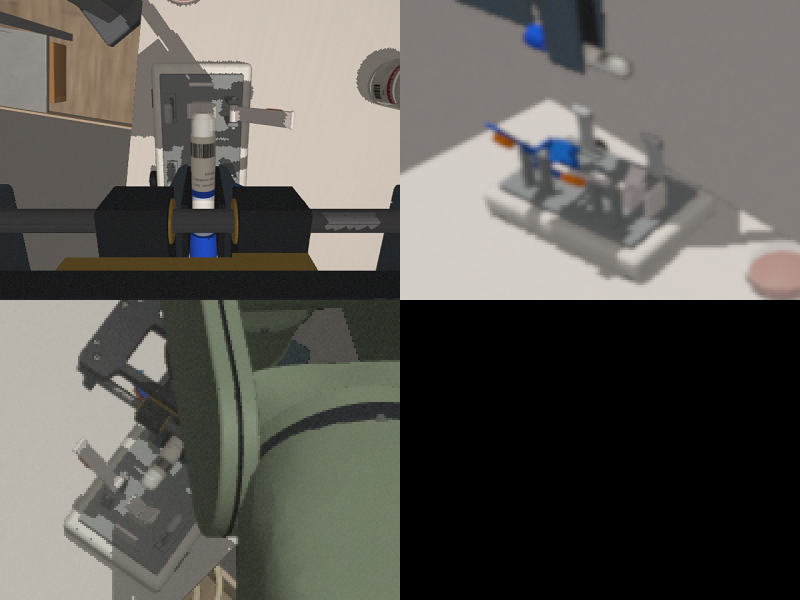

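Request:
step_arm(
  linear=[
    [-0.003,-0.006,0.1],
    [-0.003,-0.006,0.2],
    [-0.003,-0.006,0.28],
    [-0.003,-0.006,0.33],
    [-0.003,-0.006,0.35],
    [-0.003,-0.006,0.354],
    [-0.003,-0.006,0.354],
    [-0.003,-0.006,0.354],
  ],
  turn=[0,0,0,0,0,0,0,0],
)

```text
time_s: 8.3
ee_pos: [556.7, 26.9, 67.3]
ee_rot: [179.9, 0.1, 144.2]
force: [-0.2, -0.0, -0.6]
gripper_width: 15.1
gripper_force: 12.0
```

Request:
step_arm(
  linear=[
    [0,0,0.003],
    [0,0,0.006],
    [0,0,0.006],
    [0,0,0.006],
  ],
  turn=[0,0,0,0],
)

```text
time_s: 8.8
ee_pos: [556.3, 26.9, 64.7]
ee_rot: [180.0, -0.0, 144.2]
force: [0.9, -0.9, 0.7]
gripper_width: 14.9
gripper_force: 12.0
```

Request:
step_arm(
  linear=[
    [0,0.003,0.003],
    [0,0.003,0.003],
    [0,0.003,0.003],
  ],
  turn=[0,0,0],
)

```text
time_s: 9.18
ee_pos: [556.8, 27.6, 63.9]
ee_rot: [-180.0, 0.0, 144.2]
force: [-1.7, -1.1, 1.7]
gripper_width: 15.1
gripper_force: 12.0
```

```bash
python3 -c "
from h import *
s=env.state();print(s['ee_pos'],s['force'])
g=grab('side','sp2.png');f=wgrab('wp2.png')
o=np.zeros((600,800,3),np.uint8)
o[:,:400]=cv2.resize(g['color'][140:260,190:270],(400,600),interpolation=3);o[:,400:]=cv2.resize(f['color'][50:410,200:440],(400,600),interpolation=3)
cv2.imwrite('pics/cr6.png',o)
"
```

```text
[556.7571198   27.56922737  63.94760559] [-1.70025985 -1.08868183  1.66295139]
```

View pics/cr6.png

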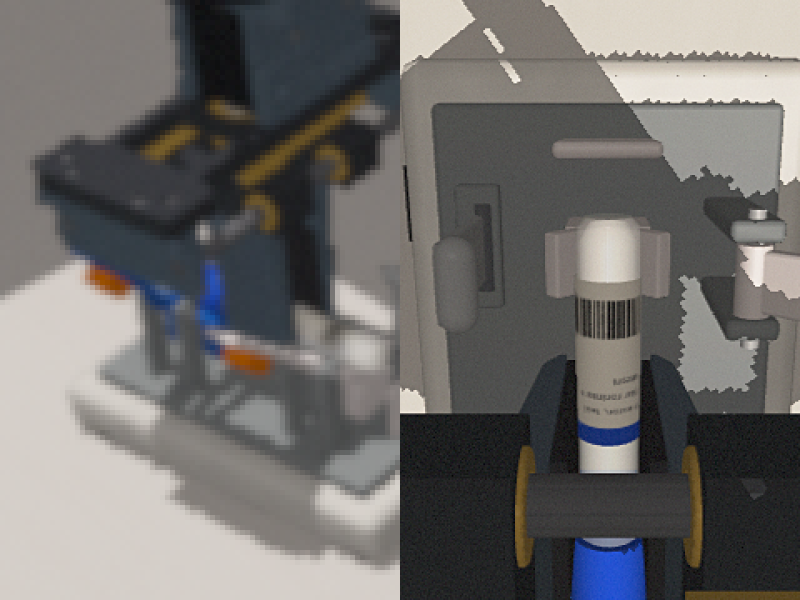

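```bash
python3 -c "
from h import *
f=load('wp2.png')[0];T=f['tool_from_camera']
for n,v,z in [('end',180.8,2),('stop',138.8,8),('sad_in',228,3.2),('sad_far',181,3.2)]: print(n,plane(f,(326,v),z,T).round(1))
"
```

```text
end [53.4  0.4  2. ]
stop [69.1  0.4  8. ]
sad_in [34.1  0.4  3.2]
sad_far [53.1  0.4  3.2]
```

Tube sits in the saddle with its middle about +3 mm along the cradle, inside tolerance. I'll release it.

Request:
step_arm(
  linear=[
    [0,0,0],
    [0,0,0],
    [0,0,0],
    [0,0,0],
    [0,0,0],
  ],
  turn=[0,0,0,0,0],
  fingers=0.1,
)

```text
time_s: 9.9
ee_pos: [556.8, 27.7, 63.8]
ee_rot: [180.0, -0.0, 144.2]
force: [0.2, 0.7, 0.4]
gripper_width: 41.0
gripper_force: 0.0
```

Request:
step_arm(
  linear=[
    [0,0,-0.05],
    [0,0,-0.15],
    [0,0,-0.3],
    [0,0,-0.42],
    [0,0,-0.42],
    [0,0,-0.42],
  ],
  turn=[0,0,0,0,0,0],
)

```text
time_s: 10.65
ee_pos: [556.3, 27.6, 189.8]
ee_rot: [-180.0, -0.0, 144.2]
force: [0.0, 0.8, -0.2]
gripper_width: 40.8
gripper_force: 0.0
```

```bash
python3 -c "
from h import *
s=env.state();print(s['ee_pos'],s['ee_rot'])
f=wgrab('wr1.png')
cv2.imwrite('pics/cr7.png',cv2.resize(f['color'][60:360,200:500],(600,600),interpolation=3))
ex=np.array([.811,-.585]);ey=np.array([.585,.811]);c=np.array([555.7,28.4])
p=c+105*ey
go((*p,200),54.2)
"
```

```text
[556.25915172  27.624272   189.7751512 ] [-1.79988691e+02 -2.39133484e-02  1.44195373e+02]
linear [0.0023, 0.3515, -0.0368] turn (tool z, down => -dyaw) 0.25
```

View pics/cr7.png

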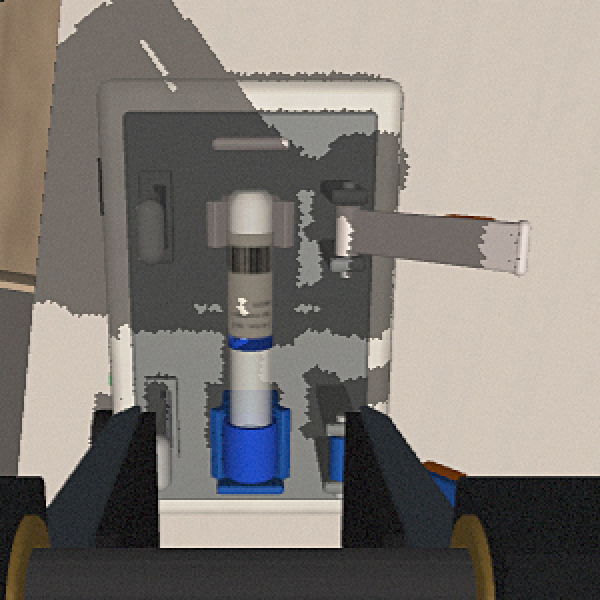

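The tube lies in both saddles with its cap in the blue one and the straps still open. Next I go behind both straps, with the fingers spread along the mixer's x, so one push swings them both.

Request:
step_arm(
  linear=[
    [0.002,0.1,-0.037],
    [0.002,0.2,-0.037],
    [0.002,0.3,-0.037],
    [0.002,0.352,-0.037],
    [0.002,0.352,-0.037],
    [0.002,0.352,-0.037],
    [0.002,0.352,-0.037],
    [0.002,0.352,-0.037],
    [0.002,0.352,-0.037],
    [0.002,0.352,-0.037],
    [0.002,0.352,-0.037],
    [0.002,0.352,-0.037],
  ],
  turn=[0.028,0.056,0.084,0.112,0.14,0.168,0.196,0.224,0.25,0.25,0.25,0.25],
  fingers=-0.58,
)

```text
time_s: 12.2
ee_pos: [617.9, 113.6, 200.6]
ee_rot: [-180.0, 0.0, 54.3]
force: [-0.4, 0.2, 0.0]
gripper_width: 72.0
gripper_force: 0.0
```

```bash
cat >> h.py <<'E'
C=np.array([555.7,28.4]);EX=np.array([.811,-.585]);EY=np.array([.585,.811])
def M():
    s=env.state();d=np.array(s['ee_pos'])[:2]-C; print('t',round(s['time_s'],2),'mixer xy',round(d@EX,1),round(d@EY,1),'tips z',round(s['ee_pos'][2]-11,1),'yaw',s['ee_rot'][2].round(1),'w',round(s['gripper_width'],1),'F',s['force'].round(1))
E
python3 -c "
from h import *
M();p=C+105*EY;go((*p,113),54.2)
# strap tips from wrist views: strap blob extremes (wm1) for lean
"
```

```text
t 12.2 mixer xy 0.6 105.5 tips z 189.6 yaw 54.3 w 72.0 F [-0.4  0.2  0. ]
linear [-0.0016, -0.0018, 0.292] turn (tool z, down => -dyaw) 0.0002
```

Request:
step_arm(
  linear=[
    [0,0,0.1],
    [0,0,0.2],
    [0,0,0.29],
    [0,0,0.29],
    [0,0,0.29],
  ],
  turn=[0,0,0,0,0],
)

```text
time_s: 12.82
ee_pos: [618.8, 113.8, 115.0]
ee_rot: [179.9, -0.1, 54.2]
force: [-0.7, -0.6, -0.4]
gripper_width: 72.3
gripper_force: 0.0
```

Request:
step_arm(
  linear=[
    [-0.03,0,0],
    [-0.06,0,0],
    [-0.09,0,0],
    [-0.12,0,0],
    [-0.15,0,0],
    [-0.18,0,0],
    [-0.2,0,0],
    [-0.2,0,0],
  ],
  turn=[0,0,0,0,0,0,0,0],
)

```text
time_s: 13.82
ee_pos: [582.4, 64.4, 113.8]
ee_rot: [-180.0, 0.1, 54.2]
force: [0.2, 0.1, 0.1]
gripper_width: 72.3
gripper_force: 0.0
```

```bash
cat >> h.py <<'E'
def blue(n,lo=25):
    f=grab(n);im=cv2.cvtColor(f['color'],cv2.COLOR_BGR2HSV)
    for col,a,b in(('blue',(105,120,50),(130,255,255)),('orange',(5,150,60),(18,255,255))):
        _,_,st,ce=cv2.connectedComponentsWithStats(cv2.inRange(im,a,b))
        for s,c in zip(st[1:],ce[1:]):
            if s[4]>8 and 180<c[0]<330 and 120<c[1]<260: print(n,col,s,c.round(1))
    return f
E
python3 -c "
from h import *
M();blue('side')"
```

```text
t 13.82 mixer xy 0.6 44.8 tips z 102.8 yaw 54.2 w 72.3 F [0.2 0.1 0.1]
side blue [220 188  19  24 186] [229.5 199.9]
side orange [220 179   8   8  43] [223.5 182.3]
side orange [252 191   5   7  29] [253.6 194.1]
```

```bash
cat >> h.py <<'E'
def theta(uv,x,f):
    best=min((np.linalg.norm(proj(f,[*(C+x*EX+(32-40*np.cos(t)+6*np.sin(t))*EY),75.5+40*np.sin(t)+6*np.cos(t)])-uv),t) for t in np.linspace(0,2.55,256)); return np.round(best,2)
E
python3 -c "
from h import *
f=dict(np.load('pics/side0.png.npz'))
for x,uv in((40,(223.5,182.3)),(-40,(253.6,194.1))): print(x,theta(np.array(uv),x,f))
for x in(40,-40):
  print([proj(f,[*(C+x*EX+(32-40*np.cos(t)+6*np.sin(t))*EY),75.5+40*np.sin(t)+6*np.cos(t)]).round() for t in(0,.17,.7,1.57)])
"
```

```text
40 [0.12 1.09]
-40 [0.3  0.99]
[array([234., 189.]), array([233., 187.]), array([228., 183.]), array([217., 186.])]
[array([262., 201.]), array([261., 198.]), array([257., 194.]), array([246., 198.])]
```

Request:
step_arm(
  linear=[
    [-0.03,0,0],
    [-0.06,0,0],
    [-0.09,0,0],
    [-0.12,0,0],
    [-0.14,0,0],
    [-0.16,0,0],
    [-0.16,0,0],
    [-0.16,0,0],
  ],
  turn=[0,0,0,0,0,0,0,0],
)

```text
time_s: 14.88
ee_pos: [554.9, 26.1, 114.0]
ee_rot: [-180.0, -0.0, 54.2]
force: [-0.5, -0.4, 1.0]
gripper_width: 71.9
gripper_force: 0.2
```

```bash
python3 -c "
from h import *
M();blue('side')"
```

```text
t 14.88 mixer xy 0.8 -2.4 tips z 103.0 yaw 54.2 w 71.9 F [-0.5 -0.4  1. ]
side blue [235 179   6   4  14] [237.4 180.2]
side blue [219 189  23  23 189] [230.8 200.6]
side orange [229 181   8   7  35] [232.4 184.2]
side orange [257 193   8   7  37] [260.6 195.9]
```

Request:
step_arm(
  linear=[
    [0,0,0.02],
    [0,0,0.035],
    [0,0,0.04],
    [0,0,0.04],
    [0,0,0.04],
  ],
  turn=[0,0,0,0,0],
)

```text
time_s: 15.55
ee_pos: [554.8, 26.1, 102.7]
ee_rot: [180.0, 0.0, 54.2]
force: [-2.2, -1.2, 7.0]
gripper_width: 71.8
gripper_force: 3.7
```

Request:
step_arm(
  linear=[
    [0,0,0.004],
    [0,0,0.008],
    [0,0,0.011],
    [0,0,0.011],
    [0,0,0.011],
  ],
  turn=[0,0,0,0,0],
)

```text
time_s: 16.18
ee_pos: [554.3, 25.3, 99.0]
ee_rot: [-180.0, 0.1, 54.2]
force: [-1.5, -3.2, 5.0]
gripper_width: 71.8
gripper_force: 2.6
```

Request:
step_arm(
  linear=[
    [0,0,0.004],
    [0,0,0.007],
    [0,0,0.007],
    [0,0,0.007],
  ],
  turn=[0,0,0,0],
)

```text
time_s: 16.68
ee_pos: [554.9, 26.2, 96.3]
ee_rot: [-180.0, -0.0, 54.2]
force: [-0.6, 0.4, 0.4]
gripper_width: 72.0
gripper_force: 0.0
```

```bash
python3 -c "
from h import *
M();blue('side')"
```

```text
t 16.68 mixer xy 0.6 -2.2 tips z 85.3 yaw 54.2 w 72.0 F [-0.6  0.4  0.4]
side blue [219 193  23  19 161] [231.4 201.9]
side orange [231 187   8   6  29] [235.  189.4]
side orange [260 199   7   5  26] [263.2 201. ]
```

Force fell to zero and both pads now sit at the predicted shut positions. I'll press slightly more to confirm the rigid stop, then withdraw.

Request:
step_arm(
  linear=[
    [0,0,0.004],
    [0,0,0.006],
    [0,0,0.006],
  ],
  turn=[0,0,0],
)

```text
time_s: 17.1
ee_pos: [555.1, 26.1, 95.7]
ee_rot: [180.0, -0.0, 54.2]
force: [-1.6, 0.3, 6.0]
gripper_width: 72.2
gripper_force: 2.9
```

Request:
step_arm(
  linear=[
    [0,0,0.003],
    [0,0,0.003],
    [0,0,0.003],
  ],
  turn=[0,0,0],
)

```text
time_s: 17.48
ee_pos: [555.1, 26.1, 95.5]
ee_rot: [179.9, -0.0, 54.2]
force: [-2.8, -0.7, 10.4]
gripper_width: 72.2
gripper_force: 5.3
```

Request:
step_arm(
  linear=[
    [0,0,-0.05],
    [0,0,-0.15],
    [0,0,-0.3],
    [0.1,0,-0.4],
    [0.3,0,-0.4],
    [0.5,0,-0.4],
    [0.5,0,-0.4],
    [0.5,0,-0.4],
    [0.5,0,-0.4],
  ],
  turn=[0,0,0,0,0,0,0,0,0],
)

```text
time_s: 18.6
ee_pos: [642.0, 146.5, 214.2]
ee_rot: [-180.0, 0.0, 54.1]
force: [0.5, -0.7, -0.2]
gripper_width: 71.7
gripper_force: 0.0
```

```bash
python3 -c "
from h import *
M();f=blue('side');g=grab('top')
for n,f in(('side',f),('top',g)):
  im=cv2.cvtColor(f['color'],cv2.COLOR_BGR2HSV)
  _,_,st,ce=cv2.connectedComponentsWithStats(cv2.inRange(im,(5,120,60),(18,255,255)))
  for x in(40,-40):
    for t in(0,.17): 
      q=proj(f,[*(C+x*EX+(32-40*np.cos(t)+7*np.sin(t))*EY),75.5+40*np.sin(t)+7*np.cos(t)])
      print(n,x,t,q.round(1),[(c.round(1),s[4]) for c,s in zip(ce[1:],st[1:]) if np.linalg.norm(c-q)<12 and s[4]>5])
"
```

```text
t 18.6 mixer xy 0.9 146.3 tips z 203.2 yaw 54.1 w 71.7 F [ 0.5 -0.7 -0.2]
side blue [240 187   4   3  11] [241.4 187.9]
side blue [219 193  23  19 165] [231.4 201.6]
side orange [232 187   7   5  27] [235.  189.1]
side orange [260 198   7   6  31] [262.9 200.5]
side 40 0 [233.9 188.8] [(array([234.9, 189.1]), np.int32(30))]
side 40 0.17 [233.  186.7] [(array([234.9, 189.1]), np.int32(30))]
side -40 0 [262.  200.3] [(array([262.9, 200.2]), np.int32(38))]
side -40 0.17 [261.1 198.1] [(array([262.9, 200.2]), np.int32(38))]
top 40 0 [410.1 158.6] []
top 40 0.17 [409.9 156.9] []
top -40 0 [385.5 192.5] []
top -40 0.17 [385.1 191. ] []
```

```bash
python3 -c "
from h import *
print(env.job_done())"
```

```text
the job is handed in; nothing more can be done
None
```

I laid the tube in the cradle with its cap in the blue saddle, snapped both straps shut under their catches, and handed the job in at about 19 s; the hand-in returned no verdict.

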